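# Find the weighted brush pot by feel

### The job

Three look-alike green brush pots stand under the slatted shelf, and one of them has a weighted foot: find it by its weight when lifted and stand it on the round black slate near the marble plaque. Nest the other two plain pots, one inside the other in either order, upright on the square plywood board. Set the pots down gently (under 40 N, not dropped) and leave the other things on the bench alone.

Things in the scene. Friction and masses are not known exactly. Their poses are not given: they have to be found in the camera images.
- pot_a: open green enamel brush pot, one of 3 alike, 110 mm tall; origin: centre of underside, z up its axis. Outside diameter 40 mm at the foot, 54 at 70 mm height, straight collar 62 mm from 74 mm to the rim. Wall 2 mm; inner floor 40 mm above the underside, so a pot nested in it stands 40 mm higher. Plain pot 110-155 g, weighted one 350-400 g; any can be it. Starts upright on the rack's plinth
- pot_b: open green enamel brush pot, one of 3 alike, 110 mm tall; origin: centre of underside, z up its axis. Outside diameter 40 mm at the foot, 54 at 70 mm height, straight collar 62 mm from 74 mm to the rim. Wall 2 mm; inner floor 40 mm above the underside, so a pot nested in it stands 40 mm higher. Plain pot 110-155 g, weighted one 350-400 g; any can be it. Starts upright on the rack's plinth
- pot_c: open green enamel brush pot, one of 3 alike, 110 mm tall; origin: centre of underside, z up its axis. Outside diameter 40 mm at the foot, 54 at 70 mm height, straight collar 62 mm from 74 mm to the rim. Wall 2 mm; inner floor 40 mm above the underside, so a pot nested in it stands 40 mm higher. Plain pot 110-155 g, weighted one 350-400 g; any can be it. Starts upright on the rack's plinth
- rack: fixed rack; origin under its centre on the bench, front faces its -x. Plinth 18 mm high, x -95 to 80, y -235 to 235 mm. 3 slats along y, 22 mm wide at x -54, -2, 50 mm, 240 to 252 mm high, above the pots (near x -50), so a vertical tool does not fit over them. Posts 18 mm square at x -54 and 62, y +-225 mm. Stock on the slats' ends up to 315 mm high
- slate: fixed round black slate, 100 mm in diameter, 10 mm thick; origin under its centre
- slate_top (a point): centre of the slate's upper face: where the weighted pot goes
- board: fixed square plywood board, 110 x 110 x 14 mm; origin under its centre
- board_top (a point): centre of the board's upper face: where the nested plain pots go
- plaque: fixed white marble plaque with a gilded circle, about 148 x 118 x 22 mm (x, y, z); origin under its centre
- brush: loose paint brush lying along its x axis on the plaque, 150 mm long; bystander
- tin: upright paint tin, 60 mm in diameter, 95 mm tall; origin under its centre; bystander
- tape: yellow tape roll lying flat, 60 mm in diameter, 25 mm high; origin under its centre; bystander
- spray: upright blue spray bottle with red cap, 60 mm in diameter, 190 mm tall; origin under its centre; bystander
- bottle_left: small amber jar, 28 mm in diameter, 85 mm tall, on the plinth behind the gap between two pots; origin under its centre; bystander
- bottle_right: small green jar, as the amber one, behind the other gap; bystander

How it is judged:
By the outcome, as a careful person would: the job done as asked, in the order asked, and still so for the second after the job is handed in, with the robot touching nothing.
It also fails if it takes over 72 s, if anything falls off the work surface, if the arm or the gripper's body presses on something with over 40 N, if the wrist force passes 120 N, or if a joint passes its speed limit or range.

### The arm

A 6-joint arm with a two-finger parallel gripper is mounted at the origin on the work surface. World frame = base frame: x ahead of the robot, y to its left, z up, the work surface at z = 0. Lengths are in m, angles in rad, forces in N, time in s.
With the tool pointing down it reaches from about 0.4 to 0.825 m from the base axis. Payload 7 kg.
Tool frame: the origin (TCP) lies on the centre line of the jaws, within the pads' length; the fingertips stand nose_length ahead of it and the grasp point (between the pads) lies 2 mm behind it (nose_length is the distance from the TCP to the fingertips, in m); z points along the fingers, y is the line along which they close (so a half turn about z gives the same grasp; the last joint's range is limited). The gripper opens to 85 mm and grips with 20 to 120 N. Pads are 22 mm wide; open, the fingers measure 114 mm over their backs; the gripper's body (76 mm by 85 mm) begins 54 mm behind the grasp point. The pads swing forward as they close: fully open they stand 13 mm farther back than shut.
Start: joints at [-1.028, 0.359, 0.012, 0, -1.224, -0.288], TCP at [0.17, -0.653, 0.248] pointing down, gripper open.
Joint ranges: [-3.07, 3.07], [-1.43, 2.12], [-1.02, 1.25], [-3.03, 1.67], [-3.05, -0], [-3.03, 3.03]. Speed limits (rad/s): [2.39, 2.39, 3.01, 3.14, 3.14, 3.14].

### API

Orientations are given as a unit quaternion [x, y, z, w].
In Python, from bench import move_to, move_linear, set_joints, set_gripper, wait, inverse_kinematics, state, read_camera, camera_model, Unreachable, sign_off, nose_length gives the robot as it stands. Calls block until the motion is done:
- move_to(position, orientation): joint-space move of the TCP to a pose.
- move_linear(position, feed=0.15, ori=None, stop_force=None): straight line of the TCP; ori=None keeps the orientation; feed is the mean speed in m/s. With stop_force (N) it stops when the force on the tool has changed by that much, and returns True; else False.
- set_joints(angles): joint-space move.
- set_gripper(opening, f_grip=None): finger opening in m; f_grip is the grip in N (None keeps the last); returns when the fingers have stopped.
- wait(seconds).
- inverse_kinematics(position, orientation): joint angles nearest the present ones, or None.
- state(): the state.
- read_camera(name): name is "scene" or "top" or "wrist"; returns the picture (400x640x3 uint8, red, green, blue); there is no depth.
- camera_model(name): a dict with "K" (3x3 intrinsics, pixels), "view" (4x4, takes a point from world to camera coordinates); the wrist camera has in their place "hand_eye" (4x4, takes a point from camera to tool coordinates, whose origin is the TCP and whose axes are the flange's). Camera axes: x right, y down, z forward; pixel columns grow to the right and rows downward; lengths in m; the calibration is good to about 2 mm. A picture is of the moment at which its call begins: read the wrist's pose just before it. camera_model takes no time and is no camera call.
A pose or a line that the arm cannot do raises Unreachable and nothing moves.
- sign_off(): hands the job in; it is judged then, once.
The state is a dict: "time": time; "joints": joint angles; "joint_velocities": joint speeds; "tau": joint torques, N m; "ee_pos": TCP position; "ee_rot": TCP orientation; "force": force on the tool from outside, world axes, zero at the start; "moment": the same for the moment, N m; "width": finger opening in m; "finger_force": force on a finger pad.
Only numpy, scipy, OpenCV 4.12 (cv2) and the standard library are available. Lean on these libraries where they do the work, as an engineer would, in place of code of your own. Each camera call takes 0.05 s, during which the arm holds its last target. There are 200 camera calls.

## Working session

There is one attempt and no reset: what is moved stays moved. The work goes in short steps, each a Python script; the robot and the scene stay as the last script left them, time stands still between calls to the robot, and variables do not carry over. Pictures are saved under pics/ and viewed, at most 10 in all, crops included, and the job is handed in when it is done.

```bash
ls; mkdir -p pics
python3 - <<'E'
from bench import *
import cv2,numpy as np
np.set_printoptions(precision=4,suppress=True)
for n in("scene","top","wrist"):
    im=read_camera(n); cv2.imwrite(f"pics/{n}0.png",im[:,:,::-1]); m=camera_model(n)
    for k,v in m.items(): print(n,k,np.array(v).tolist() if 0 else np.array(v))
print(nose_length if not callable(nose_length) else nose_length()); s=state(); print(s)
E
```

```text
pics
scene K [[472.3546   0.     319.9639]
 [  0.     472.3546 193.5849]
 [  0.       0.       1.    ]]
scene view [[-0.8598  0.5105  0.0106  0.52  ]
 [ 0.3685  0.6348 -0.6792 -0.1621]
 [-0.3534 -0.5801 -0.7339  1.4069]
 [ 0.      0.      0.      1.    ]]
top K [[456.8407   0.     323.8693]
 [  0.     456.8407 199.4052]
 [  0.       0.       1.    ]]
top view [[-0.0197 -0.9996 -0.0187  0.0073]
 [-0.9873  0.0224 -0.1574  0.5746]
 [ 0.1578  0.0153 -0.9874  0.8875]
 [ 0.      0.      0.      1.    ]]
wrist K [[344.1899   0.     321.9528]
 [  0.     344.1899 196.8884]
 [  0.       0.       1.    ]]
wrist hand_eye [[-0.0009 -0.9579 -0.2871  0.0733]
 [ 1.     -0.001   0.0004 -0.0003]
 [-0.0007 -0.2871  0.9579 -0.1245]
 [ 0.      0.      0.      1.    ]]
0.017
{'time': 0.15, 'joints': array([-1.0279,  0.3593,  0.0113, -0.0002, -1.2241, -0.2881]), 'joint_velocities': array([-0.0004, -0.0018,  0.0028,  0.0017, -0.    ,  0.0007]), 'tau': array([  0.0006, -58.3876,  29.3654,   6.9406,  -0.0043,  -0.    ]), 'ee_pos': array([ 0.17  , -0.6529,  0.2476]), 'ee_rot': array([-0.127 ,  0.9919,  0.0007, -0.0002]), 'force': array([-0.9394, -0.0107, -0.437 ]), 'moment': array([-0.0023, -0.0122, -0.0292]), 'finger_force': 0.0, 'width': 0.08508092892029068}
```

View pics/scene0.png

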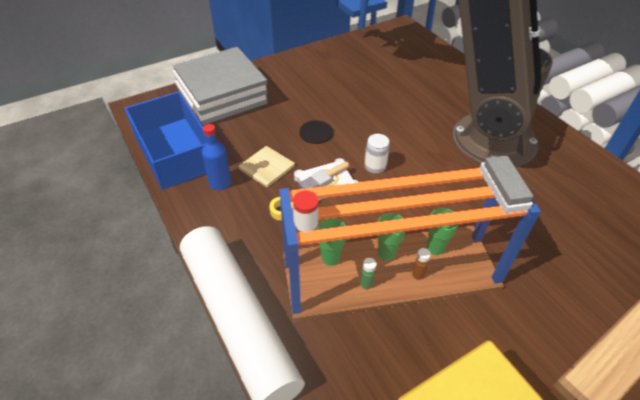

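View pics/top0.png

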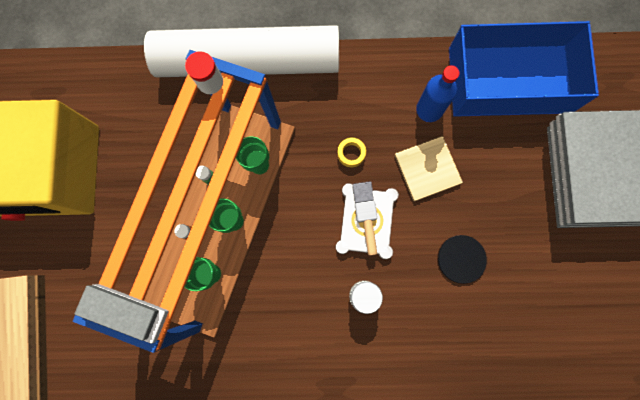

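Scene view: rack with three green pots under the slats (331,243; 391,237; 441,232), jars behind them. Top view: pot rims at about (253,154), (225,215) and (203,274), board (429,168), slate (462,260), plaque (367,222), tape (351,152), tin (366,297). The plinth's front corners are at (294,126) and (212,337).

```bash
cat > h.py <<'E'
from bench import *
import cv2,numpy as np
from scipy.spatial.transform import Rotation as R
np.set_printoptions(precision=4,suppress=True)
def cam(n,s=None):
    m=camera_model(n); K=np.array(m["K"])
    if n=="wrist":
        T=np.eye(4);T[:3,:3]=R.from_quat(s["ee_rot"]).as_matrix();T[:3,3]=s["ee_pos"]
        V=np.linalg.inv(T@np.array(m["hand_eye"]))
    else: V=np.array(m["view"])
    return K,V
def ray(c,uv):
    K,V=c; d=V[:3,:3].T@np.linalg.solve(K,[uv[0],uv[1],1]); return -V[:3,:3].T@V[:3,3],d
def onz(c,uv,z):
    o,d=ray(c,uv); return o+d*(z-o[2])/d[2]
def proj(c,p):
    K,V=c; q=K@(V[:3,:3]@p+V[:3,3]); return q[:2]/q[2]
def quat(az,tilt):
    # tool z: heading az, pointing down by tilt; tool x up (camera above)
    z=np.array([np.cos(az)*np.cos(tilt),np.sin(az)*np.cos(tilt),-np.sin(tilt)])
    y=np.array([-np.sin(az),np.cos(az),0]); y=np.cross(z,[np.cos(az)*np.sin(tilt),np.sin(az)*np.sin(tilt),np.cos(tilt)])
    x=np.cross(y,z); return R.from_matrix(np.c_[x,y,z]).as_quat()
E
python3 - <<'E'
from h import *
im=cv2.imread("pics/top0.png"); c=cam("top"); hsv=cv2.cvtColor(im,cv2.COLOR_BGR2HSV)
def blobs(m,amin):
    n,l,s,ce=cv2.connectedComponentsWithStats(m.astype('uint8')); return [(l==i) for i in range(1,n) if s[i,4]>amin]
H,S,V=[hsv[...,i].astype(int) for i in range(3)]
for b in blobs((H>45)&(H<85)&(S>90)&(V>40),100):
    ys,xs=np.nonzero(b); print("green",len(xs),xs.min(),xs.max(),ys.min(),ys.max())
    # outer points cast to rim plane, trimmed circle of known radius
    cn=cv2.findContours(b.astype('uint8'),0,1)[0][0][:,0,:]
    P=np.array([onz(c,p,.128)[:2] for p in cn]); (mx,my),r=cv2.minEnclosingCircle(P.astype('f')); print("  rim circ",mx,my,r)
print("plinth",onz(c,(294,126),.018),onz(c,(212,337),.018))
bs=blobs((V<45)&(np.hypot(np.arange(640)[None]-462,np.arange(400)[:,None]-260)<32),300)[0]
e=cv2.fitEllipse(cv2.findContours(bs.astype('uint8'),0,1)[0][0]); print("slate",onz(c,e[0],.010),e)
bo=(H>12)&(H<32)&(S<160)&(V>130); bo[:,:385]=0; bo[:130]=0;bo[210:]=0;bo[:,470:]=0
bb=max(blobs(bo,100),key=np.sum); q=cv2.minAreaRect(np.argwhere(bb)[:,::-1].astype('f'))
for p in cv2.boxPoints(q): print("board",p,onz(c,p,.014))
print("bc",onz(c,q[0],.014))
print("tin",onz(c,(366,297),.095),"tape",onz(c,(351,152),.025),"plaq",onz(c,(367,222),.022),"spray",onz(c,(451,72),.19))
print("jars",onz(c,(204,173),.103),onz(c,(181,231),.103))
E
```

```text
green 901 236 268 137 173
  rim circ 0.64983069896698 0.12459234893321991 0.038749586790800095
green 829 209 243 199 232
  rim circ 0.5344204306602478 0.17679762840270996 0.03478309512138367
green 814 185 220 257 290
  rim circ 0.42578211426734924 0.21985673904418945 0.03519327938556671
plinth [0.7411 0.0569 0.018 ] [0.3032 0.2266 0.018 ]
slate [ 0.4484 -0.2867  0.01  ] ((461.6928405761719, 259.3422546386719), (46.61867141723633, 48.28559494018555), 129.40858459472656)
board [394.137  152.6986] [ 0.6775 -0.1569  0.014 ]
board [444.6575 133.7534] [ 0.7167 -0.2671  0.014 ]
board [462.863  182.3013] [ 0.6096 -0.2988  0.014 ]
board [412.3425 201.2465] [ 0.5715 -0.1904  0.014 ]
bc [ 0.6433 -0.2283  0.014 ]
tin [ 0.3805 -0.0807  0.095 ] tape [ 0.6784 -0.0641  0.025 ] plaq [ 0.5289 -0.0931  0.022 ] spray [ 0.7776 -0.2396  0.19  ]
jars [0.6226 0.226  0.103 ] [0.5106 0.2676 0.103 ]
```

Run:
```python
from h import *
T={"p1":(.650,.125,.113),"p2":(.534,.177,.113),"p3":(.426,.220,.113),"board":(.643,-.228,.15),"slate":(.448,-.287,.11)}
for n,p in T.items():
  for t in (5,15,25,40):
    r=[]
    for az in range(-150,181,15):
        a=np.radians(az);tt=np.radians(t)
        q=quat(a,tt);d=R.from_quat(q).apply([0,0,1])
        p0=np.array(p)
        ok=all(inverse_kinematics(x,q) is not None for x in (p0,p0-.12*d*[1,1,0]+[0,0,.02],p0+[0,0,.1]))
        if ok: r.append(az)
    print(n,t,r)
```

```text
p1 5 [-120, -105, -90, -75, -60, -45, 30, 45, 60, 75, 90, 105, 120, 135]
p1 15 [-135, -120, -105, -90, -75, -60, -45, 30, 45, 60, 75, 90, 105, 120, 135]
p1 25 [-135, -120, -105, -90, -75, -60, -45, 15, 30, 45, 60, 75, 90, 105, 120, 135, 150]
p1 40 [-150, -135, -120, -105, -90, -75, -60, -45, 45, 75, 90, 105, 120, 135, 150, 165, 180]
p2 5 [-150, -135, -120, -105, -90, -75, -60, -45, 45, 60, 75, 90, 105, 120, 135, 150, 165, 180]
p2 15 [-150, -135, -120, -105, -90, -75, -60, -45, 45, 60, 75, 90, 105, 120, 135, 150, 165, 180]
p2 25 [-150, -135, -120, -105, -90, -75, -60, -45, 30, 45, 60, 75, 90, 105, 120, 135, 150, 165, 180]
p2 40 [-150, -135, -120, -105, -90, -75, -60, -45, 45, 75, 90, 105, 120, 135, 150, 165, 180]
p3 5 [-150, -135, -120, -105, -90, -75, -60, -45, 45, 60, 75, 90, 105, 120, 135, 150, 165, 180]
p3 15 [-150, -135, -120, -105, -90, -75, -60, -45, 45, 60, 75, 90, 105, 120, 135, 150, 165, 180]
p3 25 [-150, -135, -120, -105, -90, -75, -60, -45, 45, 60, 75, 90, 105, 120, 135, 150, 165, 180]
p3 40 [-150, -135, -120, -105, -90, -75, -60, -45, 60, 75, 90, 105, 120, 135, 150, 165, 180]
board 5 [-150, -135, -120, -105, -90, -75, 0, 15, 30, 45, 60, 75, 90, 105]
board 15 [-150, -135, -120, -105, -90, -75, -15, 0, 15, 30, 45, 60, 75, 90, 105]
board 25 [-150, -135, -120, -105, -90, -75, -15, 0, 15, 30, 45, 60, 75, 90, 105]
board 40 [-150, -135, -120, -105, -90, -75, 0, 60, 75, 90, 105, 120, 135, 180]
slate 5 [-150, -135, -120, -105, -15, 0, 15, 30, 45, 60, 75, 90, 105, 120, 135, 150, 165, 180]
slate 15 [-150, -135, -120, -105, -15, 0, 15, 30, 45, 60, 75, 90, 105, 120, 135, 150, 165, 180]
slate 25 [-150, -135, -120, -105, -15, 0, 15, 30, 45, 60, 75, 90, 105, 120, 135, 150, 165, 180]
slate 40 [-150, -135, -120, -105, 0, 15, 30, 45, 60, 75, 90, 105, 120, 135, 150, 165, 180]
```

```bash
cat >> h.py <<'E'
AZ=np.radians(68.8); TI=np.radians(25); Q=quat(AZ,TI); N=np.array([np.cos(AZ),np.sin(AZ),0])
E
python3 - <<'E'
from h import *
t0=state()["time"]
p=np.array([.534,.177,.2])-.17*N
print(inverse_kinematics(p,Q))
move_to(p,Q); s=state(); print(s["time"]-t0,s["ee_pos"],s["joints"],s["force"])
im=read_camera("wrist"); np.savez("w1.npz",pos=s["ee_pos"],rot=s["ee_rot"]); cv2.imwrite("pics/w1.png",im[:,:,::-1])
cv2.imwrite("pics/s1.png",read_camera("scene")[:,:,::-1])
E
```

```text
[-0.4968  0.3133 -0.3397 -1.1472 -1.4043 -2.4964]
2.6083000000000003 [0.4726 0.0181 0.2   ] [-0.4972  0.3133 -0.3394 -1.1468 -1.4042 -2.496 ] [-0.2066 -0.1699 -0.2735]
```

View pics/w1.png

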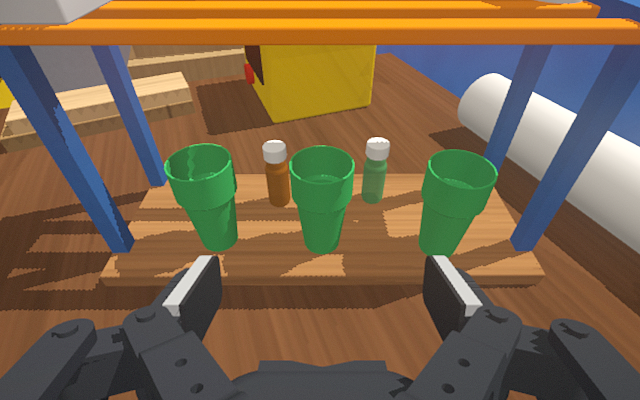

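The wrist view shows all three pots clear: rims at (201,160), (322,162) and (461,165), feet near (220,246), (323,250) and (438,250), jars behind the gaps.

```bash
cat >> h.py <<'E'
def pots(im_bgr,c,amin=1500,zb=.018):
    hsv=cv2.cvtColor(im_bgr,cv2.COLOR_BGR2HSV); m=cv2.inRange(hsv,(50,150,40),(75,255,255))
    n,l,s,_=cv2.connectedComponentsWithStats(m); out=[]
    for i in range(1,n):
        if s[i,4]<amin: continue
        b=l==i; ys,xs=np.nonzero(b); o=ray(c,(0,0))[0][:2]
        top=onz(c,(xs[ys==ys.min()].mean(),ys.min()),zb+.11)[:2]; bot=onz(c,(xs[ys==ys.max()].mean(),ys.max()+1),zb)[:2]
        # bearing from rim extremes cast on the rim plane
        L=onz(c,(xs.min(),ys[xs==xs.min()].min()),zb+.11)[:2]-o; Rr=onz(c,(xs.max()+1,ys[xs==xs.max()].min()),zb+.11)[:2]-o
        u=L/np.linalg.norm(L)+Rr/np.linalg.norm(Rr); u/=np.linalg.norm(u)
        d1=(top-o)@u-.031; d2=(bot-o)@u+.020
        out.append((o+u*d1,o+u*d2,s[i].tolist()))
    return out
E
python3 - <<'E'
from h import *
w=dict(np.load("w1.npz")); c=cam("wrist",dict(ee_pos=w["pos"],ee_rot=w["rot"]))
for p in pots(cv2.imread("pics/w1.png"),c): print(*p)
E
python3 - <<'E'
from h import *
im=cv2.imread("pics/w1.png"); h=cv2.cvtColor(im,cv2.COLOR_BGR2HSV)
for uv in((210,185),(322,200),(370,190),(440,240)): print(uv,h[uv[1],uv[0]])
import re
s=open("h.py").read().replace("(50,150,40),(75,255,255)","(55,190,30),(80,255,255)")
s=s.replace("(55,190,30),(80,255,255)",f"({int(h[200,322,0])-7},{int(h[200,322,1])-50},30),({int(h[200,322,0])+7},255,255)")
open("h.py","w").write(s)
import importlib,h as hh; importlib.reload(hh)
w=dict(np.load("w1.npz")); c=cam("wrist",dict(ee_pos=w["pos"],ee_rot=w["rot"]))
for p in hh.pots(im,c): print(*p)
E
```

```text
(210, 185) [ 66 152 134]
(322, 200) [ 64 141 125]
(370, 190) [ 47  96 117]
(440, 240) [ 64 138 118]
[0.425  0.2246] [0.4245 0.2331] [164, 144, 74, 107, 5492]
[0.5372 0.1835] [0.5377 0.1849] [289, 145, 66, 109, 5202]
[0.6547 0.1245] [0.6656 0.1338] [419, 149, 79, 108, 5791]
```

```bash
cat >> h.py <<'E'
D=R.from_quat(Q).apply([0,0,1]); OFF=.002*D+np.array([0,0,.093])   # pot origin -> TCP
POT={"L":(.4253,.2235),"M":(.5365,.182),"R":(.6535,.1245)}
def avgF(n=6):
    f=[]
    for _ in range(n): wait(.05); f.append(state()["force"])
    return np.mean(f,0)
def grasp(xy,zb=.018,back=.13):
    t=np.array([*xy,zb])+OFF
    set_gripper(.085)
    move_linear(t-back*N,feed=.3)
    hit=move_linear(t,feed=.15,stop_force=8); f0=avgF()
    set_gripper(.03,40); s=state()
    move_linear(t+[0,0,.018],feed=.1); f1=avgF()
    print("hit",hit,"w",s["width"],"ff",s["finger_force"],"dF",f1-f0,"pos",state()["ee_pos"],"t",state()["time"])
    return t,f1-f0
def release(back=.13):
    p=state()["ee_pos"]; set_gripper(.085); move_linear(p-back*N,feed=.25)
E
python3 - <<'E'
from h import *
t,w=grasp(POT["M"]); s=state()
cv2.imwrite("pics/w2.png",read_camera("wrist")[:,:,::-1])
E
```

```text
hit False w 0.05873196730472365 ff 41.81601480580866 dF [-0.3357  0.1527 -3.563 ] pos [0.537  0.1836 0.1275] t 5.8833
```

View pics/w2.png

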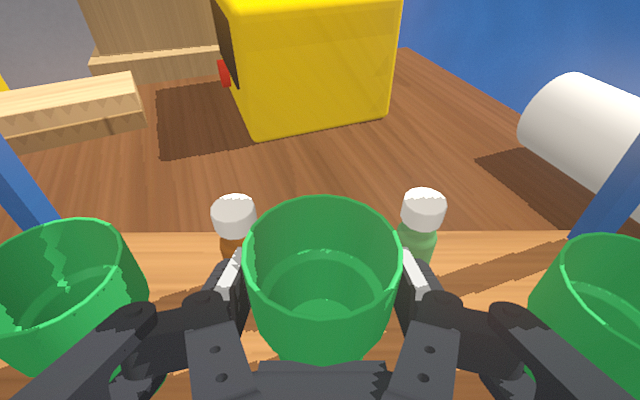

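The pot hangs upright between the pads (rim spanning columns 243–402, top row 196). The lift reads 3.56 N (about 363 g), so the middle pot is the weighted one. I'll check the pot's offset in the grip before placing it.

Run:
```python
from h import *
s=state(); im=cv2.imread("pics/w2.png"); c=cam("wrist",s)
for p in pots(im,c,zb=.036): print(*p)
G=s["ee_pos"]-OFF; print("expected",G, "grip width",s["width"],s["force"])
# mild check: rows of near & far rim
for uv in((322,196),(243,258),(402,256)): print(uv,onz(c,uv,.146))
for tag,xy,zz in(("slate",(.448,-.287),.01),("board",(.643,-.228),.014)):
  for h in(.002,.15,.08):
    print(tag,inverse_kinematics(np.array([*xy,zz+h])+OFF,Q))
```

```text
[0.5367 0.1837] [0.5445 0.204 ] [241, 194, 162, 173, 22027]
[0.4569 0.2041] [0.4169 0.2823] [0, 217, 149, 160, 16224]
[0.6122 0.1393] [0.6953 0.1656] [527, 233, 113, 167, 12171]
expected [0.5364 0.182  0.0355] grip width 0.05860585586071609 [ 0.9311  1.0189 -4.2801]
(322, 196) [0.5479 0.2112 0.146 ]
(243, 258) [0.5087 0.1899 0.146 ]
(402, 256) [0.5631 0.1697 0.146 ]
slate [-0.8817  0.7026  0.0474 -0.917  -1.6654 -2.3385]
slate [-0.8896  0.5123  0.1228 -0.9506 -1.8295 -2.5511]
slate [-0.8847  0.5966  0.0767 -0.9299 -1.749  -2.4458]
board [-0.6582  0.7674  0.2534 -1.0533 -1.5874 -2.5589]
board [-0.6615  0.6002  0.323  -1.0677 -1.706  -2.7645]
board [-0.6592  0.674   0.2803 -1.0577 -1.6475 -2.6633]
```

```bash
cat >> h.py <<'E'
def carry(xy,zt,zhi,ez=-.001):
    """retreat out of the rack, cross over, set down at xy on surface zt; ez: pot-bottom error vs. OFF"""
    p=state()["ee_pos"]
    q=p-.2*N; move_linear(q,feed=.25)
    move_linear([q[0],q[1],zhi+OFF[2]],feed=.25)
    t=np.array([*xy,0])+OFF
    move_to(t+[0,0,zhi],Q); print("above",state()["ee_pos"],state()["time"])
def lower(xy,zt):
    t=np.array([*xy,zt])+OFF
    move_linear(t+[0,0,.012],feed=.15); wait(.15)
    hit=move_linear(t-[0,0,.006],feed=.025,stop_force=2.5); s=state()
    print("hit",hit,"z err",s["ee_pos"][2]-t[2],"F",s["force"],"t",s["time"])
E
python3 - <<'E'
from h import *
carry((.4484,-.2867),.01,.15)
lower((.4484,-.2867),.01)
cv2.imwrite("pics/s3.png",read_camera("scene")[:,:,::-1])
cv2.imwrite("pics/t3.png",read_camera("top")[:,:,::-1])
E
```

```text
above [ 0.4492 -0.2846  0.2411] 8.5833
hit True z err 0.0003018290974414889 F [ 0.0027 -0.8451  5.0641] t 10.25
```

View pics/t3.png

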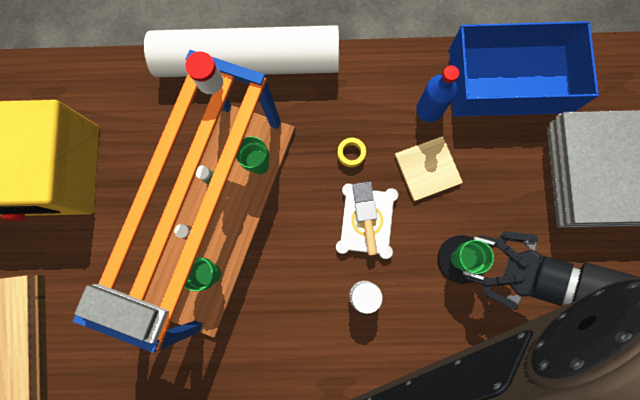

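View pics/s3.png

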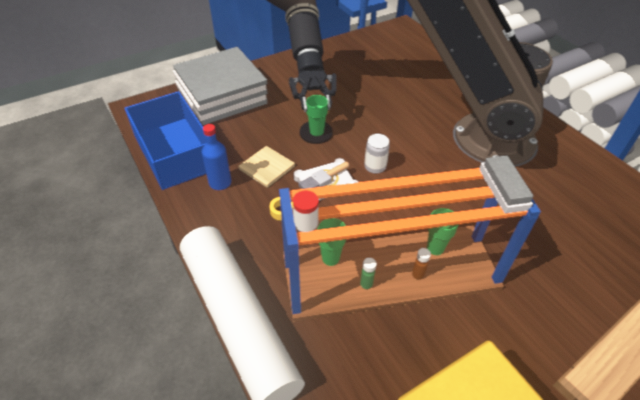

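Run:
```python
from h import *
t=camera_model("top"); im=cv2.imread("pics/t3.png"); c=cam("top")
m=cv2.inRange(cv2.cvtColor(im,cv2.COLOR_BGR2HSV),(45,90,40),(85,255,255)); m[:,:430]=0
ys,xs=np.nonzero(m); print(xs.min(),xs.max(),ys.min(),ys.max(), onz(c,((xs.min()+xs.max())/2,(ys.min()+ys.max())/2),.12))
release(.15)
t,w=grasp(POT["R"],back=.15) if 0 else (0,0)
print(state()["ee_pos"],state()["time"])
```

```text
450 493 239 273 [ 0.4517 -0.2742  0.12  ]
[ 0.3945 -0.4248  0.1021] 11.4833
```

The scene view shows the pot on the slate at (317,115), with the forearm well above everything. Next is the right pot.

```bash
cat >> h.py <<'E'
def heldoff(name):
    s=state(); im=read_camera("wrist")[:,:,::-1].copy(); cv2.imwrite(f"pics/{name}.png",im); c=cam("wrist",s); G=s["ee_pos"]-OFF
    b=max(pots(im,c,zb=G[2]),key=lambda o:o[2][4]); d=b[0]-G[:2]; print("held offset N,lat",d@N[:2],d@[N[1],-N[0]],b[2]); return d
def carry2(xy,zhi):
    q=state()["ee_pos"]-.14*N; move_linear(q,feed=.25)
    move_linear([q[0],q[1],zhi+OFF[2]],feed=.25)
    move_to(np.array([*xy,zhi])+OFF,Q)
E
python3 - <<'E'
from h import *
p=state()["ee_pos"]; p[2]=.22; move_linear(p,feed=.3)
# check on the slate pot from the retreated pose
move_to(np.array([*POT["R"],.11])+OFF-.17*N,Q)
t,w=grasp(POT["R"],back=.15)
if w[2]<-.6 and w[2]>-2.2:
    carry2((.6433,-.2283),.10); d=heldoff("w4"); print(d,state()["time"])
E
```

```text
hit False w 0.05693077588250847 ff 41.903049041720806 dF [ 0.5679 -0.0864 -1.5903] pos [0.654  0.1262 0.1276] t 16.7833
held offset N,lat 0.007171002076054781 0.0003906648132645371 [244, 187, 157, 180, 21722]
[0.003  0.0065] 18.85
```

Run:
```python
from h import *
B=np.array([.6433,-.2283]); d=.0068*N[:2]
lower(B-d,.014)
release(.15)
p=state()["ee_pos"]; p[2]=.22; move_linear(p,feed=.3)
s=state(); im=read_camera("wrist")[:,:,::-1].copy(); cv2.imwrite("pics/w5.png",im)
for o in pots(im,cam("wrist",s),zb=.014): print(o)
print(state()["time"])
```

```text
hit True z err 0.00024189444847493025 F [-0.49   -0.4657  4.4407] t 20.1583
(array([0.4256, 0.2305]), array([0.4237, 0.2401]), [86, 54, 55, 69, 2182])
(array([ 0.6427, -0.2293]), array([ 0.6441, -0.2258]), [289, 181, 65, 104, 4622])
(array([ 0.4622, -0.295 ]), array([ 0.3833, -0.1669]), [34, 287, 104, 58, 2552])
21.8833
```

View pics/w5.png

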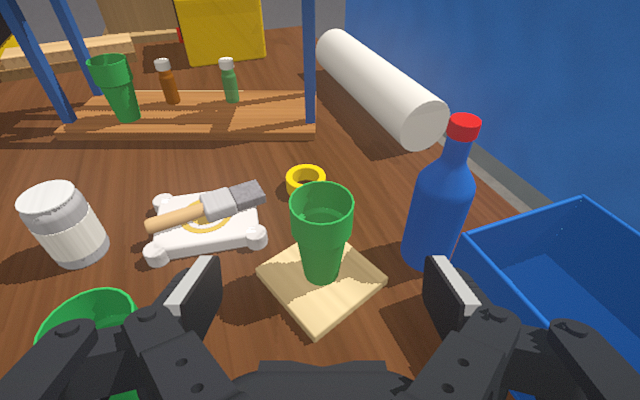

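Pot R stands upright on the board, centred (rim at 322,200). The plaque, brush and tin are undisturbed.

Run:
```python
from h import *
xy=(.4255,.2265)
move_to(np.array([*xy,.11])+OFF-.15*N,Q)
t,w=grasp(xy,back=.10)
carry2((.6433,-.2283),.19); d=heldoff("w6"); print(state()["time"],state()["ee_pos"])
```

```text
hit False w 0.05850638890586156 ff 41.78752465581056 dF [-0.2767 -0.3993 -1.7657] pos [0.426  0.2282 0.1276] t 26.575
held offset N,lat 0.0043698653102600404 0.0005577159499474748 [242, 191, 161, 176, 22014]
29.65 [ 0.6437 -0.2258  0.2828]
```

View pics/w6.png

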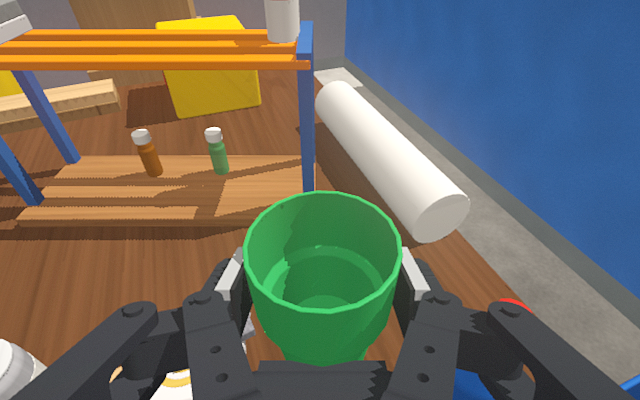

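The pot hangs upright in the grip (rim columns 242–402, row 191), 4 mm forward of centre. I'll compensate and lower it into the other pot.

Run:
```python
from h import *
B=np.array([.6433,-.2283]); xy=B-.0040*N[:2]
t=np.array([*xy,.014])+OFF
move_linear(t+[0,0,.125],feed=.15); wait(.15)
hit=move_linear(t+[0,0,.06],feed=.06,stop_force=3)
s=state();print(hit,s["ee_pos"]-t,s["force"],s["moment"])
if not hit:
    hit=move_linear(t+[0,0,.034],feed=.025,stop_force=3); s=state();print(hit,s["ee_pos"]-t,s["force"],s["moment"])
print(s["time"])
cv2.imwrite("pics/s7.png",read_camera("scene")[:,:,::-1])
```

```text
False [ 0.0001 -0.0001  0.0605] [-0.2524  0.2556 -1.4412] [-3.1401  1.3624  0.13  ]
True [-0.0009  0.0005  0.0442] [-0.6879 -0.5668 -0.9097] [-2.9115  1.3292  0.1928]
32.175
```

Run:
```python
from h import *
B=np.array([.6433,-.2283]); xy=B-.0057*N[:2]
t=np.array([*xy,.014])+OFF
move_linear(t+[0,0,.0455],feed=.03); wait(.1); print(state()["force"])
hit=move_linear(t+[0,0,.036],feed=.02,stop_force=4); s=state();print(hit,s["ee_pos"]-t,s["force"],s["time"])
```

```text
[-1.3065 -0.223  -1.3479]
True [-0.0006  0.0005  0.0421] [-1.2302  0.0815 -0.3557] 32.8667
```

Run:
```python
from h import *
B=np.array([.6433,-.2283]); xy=B-.0057*N[:2]
t=np.array([*xy,.014])+OFF
hit=move_linear(t+[0,0,.037],feed=.02,stop_force=7); s=state();print(hit,s["ee_pos"]-t,s["force"],s["time"])
wait(.2); s=state();print(s["ee_pos"]-t,s["force"])
```

```text
True [-0.0005  0.0008  0.0404] [-0.0214 -0.4909  3.6341] 33.0917
[-0.0006  0.0007  0.0404] [ 0.0127 -1.1119  4.4035]
```

Seated at 40.4 mm with a vertical contact force. Release and inspect.

Run:
```python
from h import *
release(.15)
p=state()["ee_pos"]; p[2]=.26; move_linear(p,feed=.3)
wait(.3)
a=read_camera("scene")[:,:,::-1]; w=read_camera("wrist")[:,:,::-1]; b=read_camera("top")[:,:,::-1]
A=cv2.resize(a[60:260,180:420],(480,400)); T=cv2.resize(b[120:300,330:520],(320,303)); W=cv2.resize(w,(480,300))
o=np.zeros((600,800,3),'uint8'); o[:400-100,:480]=A[:300]; o[:303,480:]=T; o[300:600,:480]=W; cv2.imwrite("pics/end.png",o)
m=cv2.inRange(cv2.cvtColor(b.copy(),cv2.COLOR_BGR2HSV),(45,90,40),(85,255,255)); print(state()["time"])
n,l,st,ce=cv2.connectedComponentsWithStats(m); print(st[st[:,4]>100].tolist())
```

```text
35.4
[[0, 0, 640, 400, 253460], [420, 132, 44, 44, 1355], [450, 240, 44, 35, 1163]]
```

View pics/end.png

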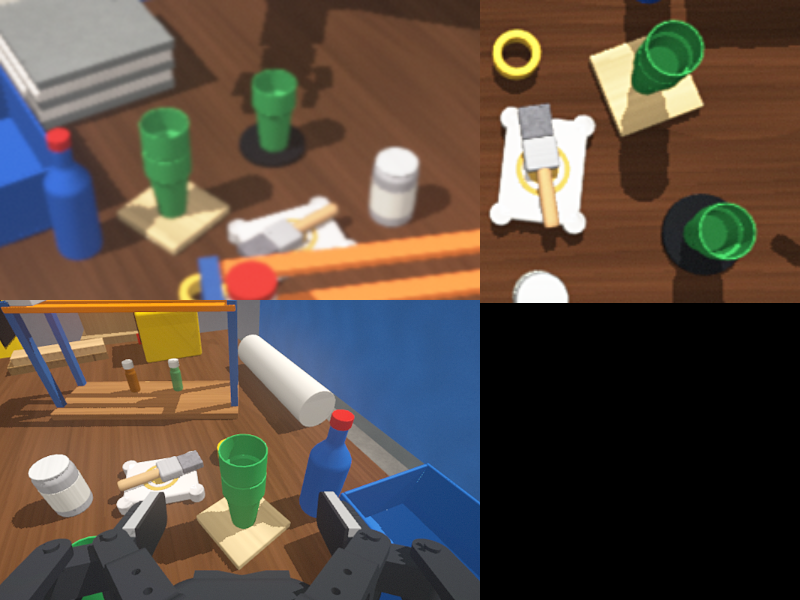

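The final view shows the nested pots upright on the board, the weighted pot on the slate, the other things unmoved and the gripper clear.

```bash
python3 -c "
from bench import *
print(sign_off())"
```

```text
the job is handed in; nothing more can be done
None
```

The job is handed in: the middle pot lifted at about 363 g, so it is the weighted one and now stands on the slate, and the two plain pots (about 160–180 g as lifted) are nested upright on the board, finished about 35 s into the 72 s limit.

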